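# Find the full starch can by hefting

## Robot

A 7-joint arm with a two-finger parallel gripper is mounted at the origin on a cart in front of the work surface, level with it; the furniture and walls round the work are solid. World frame = base frame: x ahead of the robot, y to its left, z up, the work surface at z = 0. Lengths are in m, angles in degrees, forces in N, time in s.
With the tool pointing down it reaches from about 0.425 to 0.925 m from the base axis. Payload 6.8 kg.
Tool frame: the origin (TCP) lies midway between the tips of the shut fingers; the grasp point (between the pads) lies bot.grasp_offset behind it (bot.grasp_offset is the distance from the TCP to the grasp point, in m); z points along the fingers, y is the line along which they close (so a half turn about z gives the same grasp; the last joint's range is limited). The gripper opens to 85 mm and grips with 20 to 120 N. Pads are 22 mm wide; open, the fingers measure 114 mm over their backs; the gripper's body (76 mm by 85 mm) begins 54 mm behind the grasp point. The pads swing forward as they close: fully open they stand 13 mm farther back than shut.
Start: joints at [-72.428, 27.33, 1.283, 89.118, -0.659, 63.558, -4.761], TCP at [0.272, 0.618, 0.231] pointing down, gripper open.
Joint ranges: [-169.35, 169.35], [-19.33, 120.38], [-80.79, 83.38], [13.8, 139.57], [-78.32, 258.32], [9.67, 109.79], [-169.56, 169.56]. Speed limits (degrees/s): [136.94, 136.94, 180, 180, 180, 180, 180].

## Interface

Orientations are given as [roll, pitch, yaw] about the fixed x, y, z axes, in that order (R = Rz(yaw) Ry(pitch) Rx(roll)).
In Python, from workcell import bot gives the robot as it stands.
- The arm moves only by the tool arm_command, never from a script. Its arguments are lists of equal length, an entry for each row: "dp": the shift along the tool's x, y, z in m, a list of three; "twist": the turn about the tool's z in degrees; "gripper": the opening, from 0 (shut) to 1 (fully open). A call has 1 to 20 rows; each row shifts and turns the commanded pose from where the row before left it, along the tool's axes as they then stand; what a row does not reach is not made up. A row lasts 1/8 s, in which the tool goes at most 62.5 mm and 10.7 degrees, less where a joint would pass 70% of its speed; a pose out of reach is approached as far as the arm can. A call is refused whole if a number of a shift passes 0.0625 or a number of a turn 10.7, either way. A call with a gripper value outside its range is refused whole. The fingers move at their own pace and stop on an object; "force" is the grip in N (left out, the last holds). Time passes only in rows, so rows that do not move let the fingers close. It gives the time, the measured TCP pose, the force, the opening and the grip force at its end, in the units of the state.
- bot.read_state(): the state, without advancing time (a new reading comes with each control period).
- bot.get_image(name): name is "scene" or "top"; returns (picture, depth): 384x512x3 uint8, red, green, blue; 384x512 float32, m along the optical axis (not along the pixel's ray), 0 where there is no reading.
- bot.camera_params(name): a dict with "fx", "fy", "cx", "cy" (pixels), "R" (3x3) and "t" (3): a world point X has camera coordinates R X + t. Camera axes: x right, y down, z forward; pixel columns grow to the right and rows downward; lengths in m; the calibration is good to about 2 mm. A picture is of the moment at which its call begins. camera_params takes no time and is no camera call.
- bot.sign_off(): hands the job in; it is judged then, once.
The state is a dict: "t": time; "qpos": joint angles; "qd": joint speeds; "joint_torque": joint torques, N m; "position": TCP position; "orientation": TCP orientation; "ft_force": force on the tool from outside, world axes, zero at the start; "ft_torque": the same for the moment, N m; "grip_width": finger opening in m; "grasp_force": force on a finger pad.
Only numpy, scipy, OpenCV 4.12 (cv2) and the standard library are available. Lean on these libraries where they do the work, as an engineer would, in place of code of your own. Each camera call takes 0.05 s, during which the arm holds its last target. There are 200 camera calls.

## Task

Three spray-starch cans that look the same stand in the white rack, and only one of them is full, which can be told by weight alone. Working along the rack from the robot's left to its right, lift each can clear above the rack, feel its weight for a moment and lower it gently back upright into the empty opening before you take the next. Then hold the heaviest one up, upright and still, with its bottom about 15 cm above the table, and finish while still holding it, with the other two standing in the rack and nothing else on the table disturbed.

Things in the scene. Friction and masses are not known exactly. Their poses are not given: they have to be found in the camera images.
- rack: white can rack, fixed, 84 mm (its x) by 290 mm (its y), 62 mm high; origin on the table under its centre, y along the row to the robot's left, x away from the robot. Floor plate 8 mm above the table; 4 mm top plate with its upper face at 62 mm and three round openings 56 mm across at y = +92, 0 and -92 mm
- well_left (a point): point on the rack's floor at the centre of the left opening (seen from the robot), 8 mm above the table when level; a can set back here stands with its origin on this point
- well_mid (a point): point on the rack's floor at the centre of the middle opening (seen from the robot), 8 mm above the table when level; a can set back here stands with its origin on this point
- well_right (a point): point on the rack's floor at the centre of the right opening (seen from the robot), 8 mm above the table when level; a can set back here stands with its origin on this point
- can_a: one of three outwardly identical spray-starch cans (green cap), upright in the rack: 171 mm tall, 48 mm across to the touch; origin at the centre of its underside, z up its axis. Rigid; take it firmly (30 N or so) 100 to 150 mm above its underside. One is full, 0.44 to 0.53 kg, the other two under 0.28 kg; the name says nothing of where it stands or what it weighs
- can_b: one of three outwardly identical spray-starch cans (green cap), upright in the rack: 171 mm tall, 48 mm across to the touch; origin at the centre of its underside, z up its axis. Rigid; take it firmly (30 N or so) 100 to 150 mm above its underside. One is full, 0.44 to 0.53 kg, the other two under 0.28 kg; the name says nothing of where it stands or what it weighs
- can_c: one of three outwardly identical spray-starch cans (green cap), upright in the rack: 171 mm tall, 48 mm across to the touch; origin at the centre of its underside, z up its axis. Rigid; take it firmly (30 N or so) 100 to 150 mm above its underside. One is full, 0.44 to 0.53 kg, the other two under 0.28 kg; the name says nothing of where it stands or what it weighs
- beeswax_pot: bystander: round grey-lidded pot, 69 mm across, 41 mm high; origin under its centre; to be left alone
- tape_measure: bystander: coiled yellow tape measure, 53 x 54 x 19 mm; origin under its centre; to be left alone
- tailor_chalk: bystander: flat triangle of pale chalk, 42 x 47 x 8 mm; origin under its centre; to be left alone
- spool_white: bystander: white thread spool standing upright, 40 mm across, 55 mm high; origin under its centre; to be left alone
- lint_roller: bystander: lint roller lying down, 38 x 177 x 38 mm; origin under its centre; to be left alone
- garment_clip: bystander: black and steel clip lying flat, 58 x 168 x 12 mm; origin under its centre; to be left alone
- spool_red: bystander: red thread spool standing upright, 40 mm across, 55 mm high; origin under its centre; to be left alone
- scissors: bystander: scissors with blue handles lying flat, 87 x 199 x 9 mm; origin under its centre; to be left alone

How it is judged:
By the outcome, as a careful person would: the job done as asked, in the order asked, and still so for the second after the job is handed in, while the arm keeps its last pose, push and grip.
It also fails if it takes over 72 s, if anything falls off the work surface, if the arm or the gripper's body presses on something with over 40 N, if the wrist force passes 120 N, or if a joint passes its speed limit or range.

## Working session

There is one attempt and no reset: what is moved stays moved. The work goes in short steps, Python scripts to look and compute and a tool call to move; the robot and the scene stay as the last step left them, time stands still between calls to the robot, and variables do not carry over. Pictures are saved under pics/ and viewed, at most 10 in all, crops included, and the job is handed in when it is done.

Besides the shell and the picture viewer there is one more tool, called after "Call:" in YAML: its name, and indented under it one key for each argument. arm_command: Moves the arm, as the interface text tells. Its arguments: {"type":"object","properties":{"dp":{"type":"array","items":{"type":"array","items":{"type":"number"}}},"twist":{"type":"array","items":{"type":"number"}},"gripper":{"type":"array","items":{"type":"number"}},"force":{"type":"number"}},"required":["dp","twist","gripper"]}

```bash
ls; mkdir -p pics; python3 - <<'E'
from workcell import bot
import cv2,numpy as np
print(bot.grasp_offset); s=bot.read_state(); print(s)
for n in("scene","top"):
    im,d=bot.get_image(n); cv2.imwrite(f"pics/{n}0.png",im[:,:,::-1]); np.savez(f"{n}0.npz",im=im,d=d)
    print(n,bot.camera_params(n))
E
```

```text
pics
0.0187
{'t': 0.0, 'qpos': array([-72.42723387,  27.37538128,   1.27782766,  89.17817174,
        -0.65764528,  63.55647657,  -4.76157077]), 'qd': array([ 0.0736899 ,  0.00889673, -0.04972346, -0.02366694,  0.01864663,
       -0.01820853, -0.00627058]), 'joint_torque': array([ 4.67141635e-04, -5.96452045e+01,  1.60812624e+00, -2.81194675e+01,
        1.24586347e-02,  9.29083413e-03, -4.66557523e-06]), 'position': array([0.27179354, 0.617224  , 0.23033086]), 'orientation': array([-1.79897584e+02,  7.74852861e-03,  1.56236978e+02]), 'ft_force': array([0.00068002, 0.09962007, 0.44577562]), 'ft_torque': array([-0.03460658, -0.00783492, -0.05456513]), 'grasp_force': 0.0, 'grip_width': 0.08527828172922425}
scene {'fx': 352.15599807877, 'fy': 352.15599807877, 'cx': 258.23615295900015, 'cy': 192.2934814221956, 'R': array([[-0.71013299,  0.70404902,  0.00511042],
       [ 0.61171595,  0.62056323, -0.49061683],
       [-0.34858963, -0.34527707, -0.87136044]]), 't': array([ 0.33804881, -0.34368218,  1.373537  ])}
top {'fx': 412.460365968415, 'fy': 412.460365968415, 'cx': 256.7244005820982, 'cy': 189.1944162827809, 'R': array([[ 0.00906537, -0.99986159,  0.01395086],
       [-0.99570743, -0.01031109, -0.09198043],
       [ 0.09211155, -0.01305714, -0.99566308]]), 't': array([0.05030936, 0.55803294, 1.44729767])}
```

View pics/top0.png

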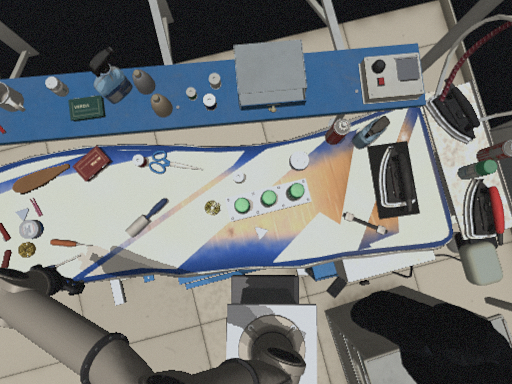

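View pics/scene0.png

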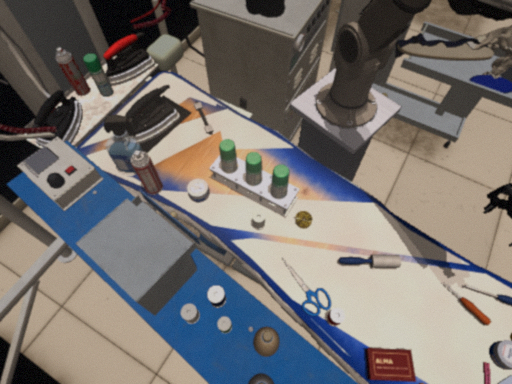

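The top view shows green caps at about (242,205), (269,198) and (297,190) in the rack. The spool is at (239,177), the tape at (212,208), the pot at (300,160) and the chalk at (262,232). Next I measure cap tops and rack.

```bash
cat > h.py <<'E'
import numpy as np,cv2
from workcell import bot
def world(n,d):
    p=bot.camera_params(n); v,u=np.mgrid[:384,:512]
    C=np.stack([(u-p['cx'])/p['fx']*d,(v-p['cy'])/p['fy']*d,d],-1)
    return (C-p['t'])@p['R']
def ray(n,u,v,z):
    p=bot.camera_params(n); R=p['R']; o=-R.T@p['t']
    r=R.T@np.array([(u-p['cx'])/p['fx'],(v-p['cy'])/p['fy'],1]); return o+r*(z-o[2])/r[2]
def caps(n,im,d):
    W=world(n,d); h=cv2.cvtColor(im,cv2.COLOR_RGB2HSV)
    g=((h[...,0]>45)&(h[...,0]<85)&(h[...,1]>90)&(W[...,0]<.75)&(abs(W[...,1])<.3)&(W[...,2]>.1)).astype(np.uint8)
    k,l,st,c=cv2.connectedComponentsWithStats(g)
    for i in range(1,k):
        if st[i,4]<40: continue
        m=(l==i); w=W[m]; zt=np.percentile(w[:,2],95); t=m&(W[...,2]>zt-.006)
        q=W[t]; (cx,cy),r=cv2.minEnclosingCircle(q[:,:2].astype(np.float32))
        vu=np.argwhere(t).mean(0)
        print(n,'blob',c[i].round(1),st[i,4],'ztop',zt.round(4),'n',t.sum(),'mean',q.mean(0).round(4),'circ',round(cx,4),round(cy,4),round(r,4),'ray',ray(n,vu[1],vu[0],zt).round(4))
E
python3 - <<'E'
from h import *
for n in("top","scene"):
    f=np.load(f"{n}0.npz"); caps(n,f['im'],f['d'])
    W=world(n,f['d']); m=(abs(W[...,2]-.062)<.007)&(W[...,0]>.4)&(W[...,0]<.75)&(abs(W[...,1])<.3)
    k,l,st,c=cv2.connectedComponentsWithStats(m.astype(np.uint8))
    i=1+st[1:,4].argmax(); q=W[l==i]
    (x,y),wh,a=cv2.minAreaRect((q[:,:2]*1000).astype(np.float32)); print('rack',x,y,wh,a,np.median(q[:,2]),st[i,4])
    T=W[(abs(W[...,2])<.02)&(W[...,0]>.4)&(W[...,0]<.75)&(abs(W[...,1])<.3)]; print('table z',np.median(T[:,2]))
    f=cv2.resize(f['im'][130:260,180:340] if n=='top' else f['im'][120:250,150:330],None,fx=4,fy=4); cv2.imwrite(f'pics/{n}c.png',f[:,:,::-1])
E
```

```text
rack 518.4646606445312 17.943832397460938 (84.42205047607422, 290.1895751953125) 14.517679214477539 0.06264693348095884 1289
table z 0.001063467019192989
scene blob [281.  177.1] 64 ztop 0.1803 n 37 mean [0.5058 0.118  0.1776] circ 0.4995 0.1126 0.0194 ray [0.5071 0.1191 0.1803]
rack 518.543212890625 19.048294067382812 (86.8647689819336, 292.12957763671875) 14.800000190734863 0.06180434095237616 1243
table z -0.00011621932451348146
```

View pics/topc.png

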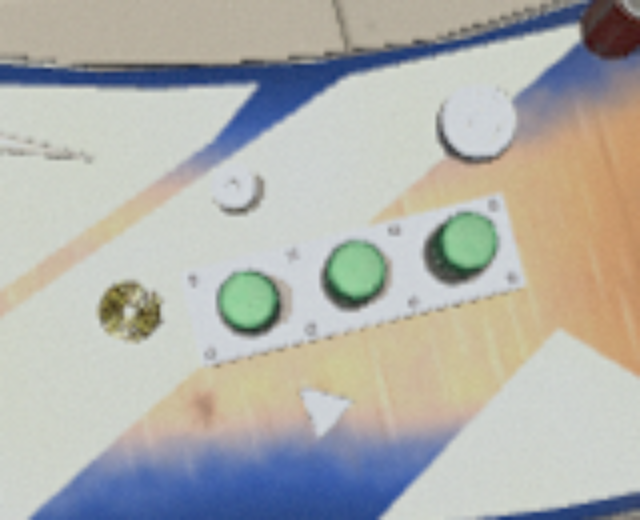

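The crop shows three green caps, each inside its rack opening with the rack's edges clear. My colour threshold was too strict, so I'm loosening it.

```bash
sed -i 's/>45)/>40)/;s/<85)/<90)/;s/>90)&/>50)\&/' h.py
python3 - <<'E'
from h import *
for n in("top","scene"):
    f=np.load(f"{n}0.npz"); caps(n,f['im'],f['d'])
a=np.radians(14.6);c=np.array([.5185,.0185])
for k in(.092,0,-.092): print('well',c+k*np.array([-np.sin(a),np.cos(a)]))
E
```

```text
top blob [295.8 190.5] 189 ztop 0.1842 n 123 mean [ 0.5422 -0.0702  0.1816] circ 0.5421 -0.0704 0.0226 ray [ 0.5419 -0.0699  0.1842]
top blob [268.4 197.5] 176 ztop 0.1849 n 105 mean [0.5161 0.0202 0.1942] circ 0.4798 0.0436 0.066 ray [0.5168 0.0198 0.1849]
top blob [241.8 204.9] 176 ztop 0.1842 n 126 mean [0.4933 0.1062 0.1913] circ 0.4682 0.0929 0.0498 ray [0.4936 0.1064 0.1842]
scene blob [227.3 149.4] 268 ztop 0.1809 n 146 mean [ 0.5432 -0.0669  0.1789] circ 0.5422 -0.0673 0.0229 ray [ 0.5442 -0.0656  0.1809]
scene blob [253.3 162.3] 272 ztop 0.1811 n 155 mean [0.5204 0.0222 0.179 ] circ 0.5205 0.0213 0.0229 ray [0.5215 0.0233 0.1811]
scene blob [280.4 174.9] 288 ztop 0.1813 n 164 mean [0.4944 0.1096 0.1791] circ 0.4929 0.1084 0.0235 ray [0.4955 0.1105 0.1813]
well [0.49530962 0.10752924]
well [0.5185 0.0185]
well [ 0.54169038 -0.07052924]
```

Call:
arm_command:
  dp:
    - [0,0,0]
    - [0,0,0]
    - [0,0,0]
    - [0,0,0]
    - [0,0,0]
    - [-0.025,0.004,0]
    - [-0.05,0.008,0]
    - [-0.05,0.008,0]
    - [-0.05,0.008,0]
    - [-0.05,0.008,0]
    - [-0.05,0.008,0]
    - [-0.05,0.008,0]
    - [-0.05,0.008,0]
    - [-0.05,0.008,0]
    - [-0.05,0.008,0]
    - [-0.05,0.008,0]
    - [-0.025,0.004,0]
    - [0,0,0]
    - [0,0,0]
  twist: [10.3,10.3,10.3,10.3,10.4,0,0,0,0,0,0,0,0,0,0,0,0,0,0]
  gripper: [1,1,1,1,1,1,1,1,1,1,1,1,1,1,1,1,1,1,1]

```text
t: 2.48
position: [0.4956, 0.1089, 0.231]
orientation: [-180.0, -0.0, 104.7]
ft_force: [-0.6, 0.1, 0.9]
grip_width: 0.0855
grasp_force: 0.0
```

```bash
cat >> h.py <<'E'
def go(x,y,z):
    s=bot.read_state(); w=np.radians(s['orientation'][2]); d=np.array([x,y,z])-s['position']
    c,n=np.cos(w),np.sin(w)
    print('t',round(s['t'],2),'pos',s['position'].round(4),'rpy',s['orientation'].round(2),'F',s['ft_force'].round(2),'w',round(s['grip_width'],4),'gf',round(float(s['grasp_force']),1))
    print('need dp',(np.array([d[0]*c+d[1]*n,d[0]*n-d[1]*c,-d[2]])*1000).round(1),'mm; q',s['qpos'].round(0))
E
python3 -c "
from h import *
go(.4947,.1075,.118)"
```

```text
t 2.48 pos [0.4956 0.1089 0.231 ] rpy [-1.7996e+02 -2.0000e-02  1.0470e+02] F [-0.56  0.11  0.89] w 0.0855 gf 0.0
need dp [ -1.1  -1.2 113. ] mm; q [-42.  12.  27. 113.  -6.  56.   2.]
```

Call:
arm_command:
  dp:
    - [-0.001,-0.001,0.01]
    - [0,0,0.02]
    - [0,0,0.02]
    - [0,0,0.02]
    - [0,0,0.02]
    - [0,0,0.015]
    - [0,0,0.008]
    - [0,0,0]
    - [0,0,0]
    - [0,0,0]
    - [0,0,0]
    - [0,0,0]
    - [0,0,0]
    - [0,0,0]
    - [0,0,0]
    - [0,0,0]
    - [0,0,0]
    - [0,0,0]
  twist: [0,0,0,0,0,0,0,0,0,0,0,0,0,0,0,0,0,0]
  gripper: [1,1,1,1,1,1,1,1,1,0.75,0.65,0.6,0.55,0.5,0.4,0.3,0.3,0.3]
  force: 35

```text
t: 4.72
position: [0.4955, 0.1066, 0.1188]
orientation: [180.0, -0.0, 104.6]
ft_force: [-2.6, 0.3, 6.5]
grip_width: 0.0487
grasp_force: 35.2
```

```bash
python3 -c "
from h import *
go(.4947,.1075,.218)"
```

```text
t 4.72 pos [0.4955 0.1066 0.1188] rpy [ 1.8000e+02 -2.0000e-02  1.0463e+02] F [-2.64  0.32  6.47] w 0.0487 gf 35.2
need dp [  1.   -0.5 -99.2] mm; q [-39.  21.  24. 119. -13.  42.   8.]
```

Call:
arm_command:
  dp:
    - [0,0,-0.005]
    - [0,0,-0.01]
    - [0,0,-0.015]
    - [0,0,-0.015]
    - [0,0,-0.015]
    - [0,0,-0.015]
    - [0,0,-0.015]
    - [0,0,-0.01]
    - [0,0,0]
    - [0,0,0]
    - [0,0,0]
    - [0,0,0]
    - [0,0,0]
    - [0,0,0]
    - [0,0,0]
    - [0,0,0]
  twist: [0,0,0,0,0,0,0,0,0,0,0,0,0,0,0,0]
  gripper: [0.3,0.3,0.3,0.3,0.3,0.3,0.3,0.3,0.3,0.3,0.3,0.3,0.3,0.3,0.3,0.3]

```text
t: 6.72
position: [0.4954, 0.1066, 0.2183]
orientation: [180.0, -0.0, 104.6]
ft_force: [0.5, 0.0, -1.5]
grip_width: 0.0486
grasp_force: 36.4
```

```bash
python3 -c "
from h import *
go(.4955,.1066,.119)
im,d=bot.get_image('scene'); cv2.imwrite('pics/l1.png',cv2.resize(im[90:250,130:340],None,fx=3,fy=3)[:,:,::-1])
im,d=bot.get_image('top')
go(.4955,.1066,.119)"
```

```text
t 6.72 pos [0.4954 0.1066 0.2183] rpy [180.    -0.   104.63] F [ 0.46  0.01 -1.52] w 0.0486 gf 36.4
need dp [-0.1  0.1 99.3] mm; q [-42.  13.  27. 114.  -7.  55.   3.]
t 6.83 pos [0.4954 0.1066 0.2183] rpy [180.    -0.   104.63] F [-0.37 -0.46 -0.41] w 0.0485 gf 36.4
need dp [-0.1  0.1 99.3] mm; q [-42.  13.  27. 114.  -7.  55.   3.]
```

View pics/l1.png

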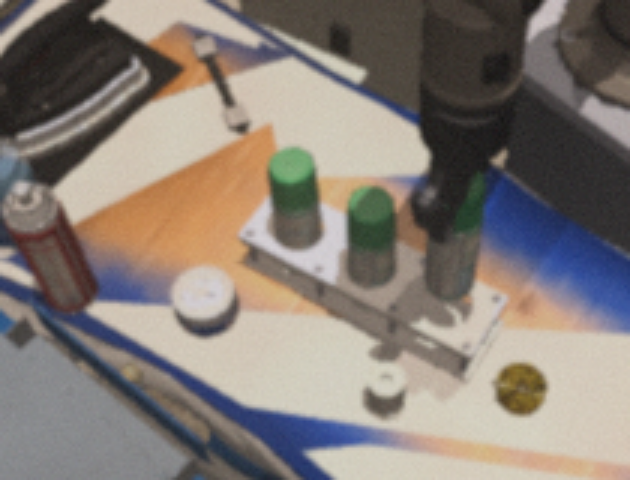

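The left can is lifted clear and upright, with its empty opening visible below. The force reading is noisy, so I average over a second.

```bash
cat >> h.py <<'E'
def weigh(k=16):
    L=[]
    for i in range(k):
        bot.get_image('top'); s=bot.read_state(); L.append([s['ft_force'][2],s['joint_torque'][1],s['joint_torque'][3]])
    L=np.array(L); print('Fz,tau2,tau4 mean',L.mean(0).round(3),'sd',L.std(0).round(3))
E
python3 -c "
from h import *
weigh()"
```

```text
Fz,tau2,tau4 mean [ -1.403 -36.7   -25.98 ] sd [0.556 0.002 0.   ]
```

Call:
arm_command:
  dp:
    - [0,0,0.01]
    - [0,0,0.015]
    - [0,0,0.015]
    - [0,0,0.015]
    - [0,0,0.015]
    - [0,0,0.01]
    - [0,0,0.006]
    - [0,0,0.004]
    - [0,0,0.003]
    - [0,0,0.002]
    - [0,0,0.002]
    - [0,0,0.001]
    - [0,0,0]
    - [0,0,0]
  twist: [0,0,0,0,0,0,0,0,0,0,0,0,0,0]
  gripper: [0.3,0.3,0.3,0.3,0.3,0.3,0.3,0.3,0.3,0.3,0.3,0.3,0.3,0.3]

```text
t: 9.38
position: [0.4955, 0.1067, 0.1204]
orientation: [180.0, -0.0, 104.6]
ft_force: [0.2, -0.2, -1.4]
grip_width: 0.0486
grasp_force: 36.4
```

```bash
python3 -c "
from h import *
go(.4955,.1066,.119)"
```

```text
t 9.38 pos [0.4955 0.1067 0.1204] rpy [179.99  -0.   104.63] F [ 0.21 -0.17 -1.35] w 0.0486 gf 36.4
need dp [-0.1  0.   1.4] mm; q [-39.  21.  24. 119. -13.  42.   8.]
```

Not yet in contact. I lower in half-millimetre steps to touchdown, then open slowly and rise.

Call:
arm_command:
  dp:
    - [0,0,0.0005]
    - [0,0,0.0005]
    - [0,0,0.0005]
    - [0,0,0]
    - [0,0,0]
  twist: [0,0,0,0,0]
  gripper: [0.3,0.3,0.3,0.3,0.3]

```text
t: 10.0
position: [0.4954, 0.1066, 0.1189]
orientation: [180.0, -0.0, 104.6]
ft_force: [-0.8, -0.8, 0.7]
grip_width: 0.0487
grasp_force: 36.7
```

Call:
arm_command:
  dp:
    - [0,0,0]
    - [0,0,0]
    - [0,0,0]
    - [0,0,0]
    - [0,0,0]
    - [0,0,0]
    - [0,0,0]
    - [0,0,0]
    - [0,0,-0.01]
    - [0,0,-0.02]
    - [0,0,-0.025]
    - [0,0,-0.025]
    - [0,0,-0.02]
    - [0,0,-0.012]
    - [0,0,0]
    - [0,0,0]
  twist: [0,0,0,0,0,0,0,0,0,0,0,0,0,0,0,0]
  gripper: [0.6,0.65,0.7,0.8,1,1,1,1,1,1,1,1,1,1,1,1]

```text
t: 12.0
position: [0.4949, 0.1065, 0.2302]
orientation: [-179.9, 0.0, 104.6]
ft_force: [-0.3, -0.9, -0.7]
grip_width: 0.0857
grasp_force: 0.0
```

```bash
python3 -c "
from h import *
weigh()
im,d=bot.get_image('scene'); caps('scene',im,d)
go(.5185,.0195,.119)"
```

```text
Fz,tau2,tau4 mean [ -0.093 -35.48  -25.972] sd [0.455 0.14  0.053]
scene blob [227.1 149.6] 273 ztop 0.1812 n 146 mean [ 0.5436 -0.0672  0.1788] circ 0.5428 -0.0679 0.0233 ray [ 0.5447 -0.0658  0.1812]
scene blob [253.3 162.7] 266 ztop 0.1815 n 141 mean [0.5209 0.023  0.1793] circ 0.5187 0.0224 0.0228 ray [0.522  0.0242 0.1815]
scene blob [280.7 175.8] 261 ztop 0.1811 n 139 mean [0.4949 0.1129 0.1795] circ 0.5046 0.1169 0.0346 ray [0.4958 0.1136 0.1811]
t 12.85 pos [0.4954 0.1066 0.2308] rpy [180.    -0.   104.63] F [ 0.29 -0.63  0.96] w 0.0854 gf 0.0
need dp [-90.1   0.3 111.8] mm; q [-43.  12.  27. 113.  -7.  56.   2.]
```

Call:
arm_command:
  dp:
    - [-0.015,0,0]
    - [-0.03,0,0]
    - [-0.03,0,0]
    - [-0.015,0,0]
    - [0,0,0.007]
    - [0,0,0.02]
    - [0,0,0.025]
    - [0,0,0.025]
    - [0,0,0.02]
    - [0,0,0.01]
    - [0,0,0.005]
    - [0,0,0]
    - [0,0,0]
    - [0,0,0]
    - [0,0,0]
    - [0,0,0]
    - [0,0,0]
    - [0,0,0]
    - [0,0,0]
    - [0,0,0]
  twist: [0,0,0,0,0,0,0,0,0,0,0,0,0,0,0,0,0,0,0,0]
  gripper: [1,1,1,1,1,1,1,1,1,1,1,1,0.75,0.65,0.6,0.55,0.5,0.4,0.3,0.3]

```text
t: 15.35
position: [0.5187, 0.0196, 0.1195]
orientation: [179.9, -0.0, 104.6]
ft_force: [-0.8, -0.6, 6.0]
grip_width: 0.0476
grasp_force: 35.5
```

Call:
arm_command:
  dp:
    - [0,0,0]
    - [0,0,-0.005]
    - [0,0,-0.01]
    - [0,0,-0.015]
    - [0,0,-0.015]
    - [0,0,-0.015]
    - [0,0,-0.015]
    - [0,0,-0.015]
    - [0,0,-0.01]
    - [0,0,0]
    - [0,0,0]
    - [0,0,0]
    - [0,0,0]
    - [0,0,0]
    - [0,0,0]
    - [0,0,0]
  twist: [0,0,0,0,0,0,0,0,0,0,0,0,0,0,0,0]
  gripper: [0.3,0.3,0.3,0.3,0.3,0.3,0.3,0.3,0.3,0.3,0.3,0.3,0.3,0.3,0.3,0.3]

```text
t: 17.35
position: [0.5182, 0.0195, 0.2188]
orientation: [180.0, 0.0, 104.6]
ft_force: [-0.4, -0.2, -2.6]
grip_width: 0.0481
grasp_force: 36.8
```

```bash
python3 -c "
from h import *
weigh()
go(.5185,.0195,.119)"
```

```text
Fz,tau2,tau4 mean [ -2.454 -37.994 -26.485] sd [0.586 0.008 0.002]
t 18.15 pos [0.5181 0.0196 0.2188] rpy [180.    -0.   104.64] F [ 0.69 -0.59 -2.11] w 0.0481 gf 36.8
need dp [-0.2  0.3 99.8] mm; q [-35.  14.  30. 113.  -9.  55.  15.]
```

Middle can weighs about 2.4 N, so it isn't the full one. Lowering it back.

Call:
arm_command:
  dp:
    - [0,0,0.01]
    - [0,0,0.015]
    - [0,0,0.015]
    - [0,0,0.015]
    - [0,0,0.015]
    - [0,0,0.01]
    - [0,0,0.006]
    - [0,0,0.004]
    - [0,0,0.003]
    - [0,0,0.002]
    - [0,0,0.002]
    - [0,0,0.001]
    - [0,0,0.0005]
    - [0,0,0.0005]
    - [0,0,0]
    - [0,0,0]
  twist: [0,0,0,0,0,0,0,0,0,0,0,0,0,0,0,0]
  gripper: [0.3,0.3,0.3,0.3,0.3,0.3,0.3,0.3,0.3,0.3,0.3,0.3,0.3,0.3,0.3,0.3]

```text
t: 20.15
position: [0.5181, 0.0196, 0.1198]
orientation: [180.0, -0.0, 104.6]
ft_force: [0.5, -0.2, -2.6]
grip_width: 0.0481
grasp_force: 36.8
```

Call:
arm_command:
  dp:
    - [0,0,0.0005]
    - [0,0,0.0005]
    - [0,0,0]
    - [0,0,0]
  twist: [0,0,0,0]
  gripper: [0.3,0.3,0.3,0.3]

```text
t: 20.65
position: [0.5185, 0.0196, 0.1195]
orientation: [180.0, -0.0, 104.6]
ft_force: [-3.0, 1.3, 6.5]
grip_width: 0.0482
grasp_force: 37.5
```

Touched down (6.5 N up, z = 0.1195). Release and rise.

Call:
arm_command:
  dp:
    - [0,0,0]
    - [0,0,0]
    - [0,0,0]
    - [0,0,0]
    - [0,0,0]
    - [0,0,0]
    - [0,0,0]
    - [0,0,0]
    - [0,0,-0.01]
    - [0,0,-0.02]
    - [0,0,-0.025]
    - [0,0,-0.025]
    - [0,0,-0.02]
    - [0,0,-0.012]
    - [0,0,0]
    - [0,0,0]
  twist: [0,0,0,0,0,0,0,0,0,0,0,0,0,0,0,0]
  gripper: [0.6,0.65,0.7,0.8,1,1,1,1,1,1,1,1,1,1,1,1]

```text
t: 22.65
position: [0.5177, 0.0196, 0.2302]
orientation: [-179.9, -0.0, 104.6]
ft_force: [-0.3, 0.0, -0.4]
grip_width: 0.0857
grasp_force: 0.0
```

```bash
python3 -c "
from h import *
im,d=bot.get_image('scene'); caps('scene',im,d)
go(.542,-.0695,.119)"
```

```text
scene blob [227.2 149.6] 269 ztop 0.181 n 145 mean [ 0.5438 -0.067   0.1789] circ 0.5433 -0.0683 0.0229 ray [ 0.5447 -0.0657  0.181 ]
scene blob [253.5 162.7] 270 ztop 0.1811 n 147 mean [0.5203 0.0243 0.1794] circ 0.5298 0.0286 0.0352 ray [0.5211 0.0252 0.1811]
scene blob [280.4 174.9] 291 ztop 0.1814 n 169 mean [0.4947 0.1096 0.1791] circ 0.494 0.1086 0.024 ray [0.4959 0.1106 0.1814]
t 22.7 pos [0.5176 0.0195 0.23  ] rpy [-179.91    0.    104.64] F [-0.6   0.37 -0.01] w 0.0858 gf 0.0
need dp [-92.3   1.1 111. ] mm; q [-35.  14.  31. 112.  -8.  57.  14.]
```

Call:
arm_command:
  dp:
    - [-0.016,0.001,0]
    - [-0.03,0,0]
    - [-0.03,0,0]
    - [-0.016,0,0]
    - [0,0,0.007]
    - [0,0,0.02]
    - [0,0,0.025]
    - [0,0,0.025]
    - [0,0,0.02]
    - [0,0,0.01]
    - [0,0,0.004]
    - [0,0,0]
    - [0,0,0]
    - [0,0,0]
    - [0,0,0]
    - [0,0,0]
    - [0,0,0]
    - [0,0,0]
    - [0,0,0]
    - [0,0,0]
  twist: [0,0,0,0,0,0,0,0,0,0,0,0,0,0,0,0,0,0,0,0]
  gripper: [1,1,1,1,1,1,1,1,1,1,1,1,0.75,0.65,0.6,0.55,0.5,0.4,0.3,0.3]

```text
t: 25.2
position: [0.5424, -0.0693, 0.1205]
orientation: [180.0, -0.0, 104.6]
ft_force: [-1.4, 0.9, 6.9]
grip_width: 0.0484
grasp_force: 35.5
```

Call:
arm_command:
  dp:
    - [0,0,0]
    - [0,0,-0.005]
    - [0,0,-0.01]
    - [0,0,-0.015]
    - [0,0,-0.015]
    - [0,0,-0.015]
    - [0,0,-0.015]
    - [0,0,-0.015]
    - [0,0,-0.01]
    - [0,0,0]
    - [0,0,0]
    - [0,0,0]
    - [0,0,0]
    - [0,0,0]
    - [0,0,0]
    - [0,0,0]
  twist: [0,0,0,0,0,0,0,0,0,0,0,0,0,0,0,0]
  gripper: [0.3,0.3,0.3,0.3,0.3,0.3,0.3,0.3,0.3,0.3,0.3,0.3,0.3,0.3,0.3,0.3]

```text
t: 27.2
position: [0.5424, -0.0692, 0.2198]
orientation: [180.0, -0.0, 104.6]
ft_force: [1.3, 0.2, -5.3]
grip_width: 0.0481
grasp_force: 37.3
```

```bash
python3 -c "
from h import *
weigh()
go(.542,-.0695,.119)"
```

```text
Fz,tau2,tau4 mean [ -4.959 -42.25  -27.585] sd [0.723 0.007 0.002]
t 28.0 pos [ 0.5424 -0.0692  0.2198] rpy [180.    -0.   104.63] F [-0.29 -0.65 -3.95] w 0.0482 gf 37.3
need dp [ -0.2  -0.4 100.8] mm; q [-26.  18.  33. 109. -11.  56.  27.]
```

The right can weighs about 5 N, so it's the full one. I set it back first, as asked.

Call:
arm_command:
  dp:
    - [0,0,0.01]
    - [0,0,0.015]
    - [0,0,0.015]
    - [0,0,0.015]
    - [0,0,0.015]
    - [0,0,0.01]
    - [0,0,0.006]
    - [0,0,0.004]
    - [0,0,0.003]
    - [0,0,0.002]
    - [0,0,0.002]
    - [0,0,0.001]
    - [0,0,0.0005]
    - [0,0,0.0005]
    - [0,0,0.0005]
    - [0,0,0]
    - [0,0,0]
  twist: [0,0,0,0,0,0,0,0,0,0,0,0,0,0,0,0,0]
  gripper: [0.3,0.3,0.3,0.3,0.3,0.3,0.3,0.3,0.3,0.3,0.3,0.3,0.3,0.3,0.3,0.3,0.3]

```text
t: 30.12
position: [0.5425, -0.0693, 0.1206]
orientation: [180.0, -0.0, 104.6]
ft_force: [-1.2, 1.2, 0.5]
grip_width: 0.0484
grasp_force: 37.7
```

Call:
arm_command:
  dp:
    - [0,0,0]
    - [0,0,0]
    - [0,0,0]
    - [0,0,0]
    - [0,0,0]
    - [0,0,0]
    - [0,0,0]
    - [0,0,0]
    - [0,0,0]
    - [0,0,0]
    - [0,0,0]
    - [0,0,0]
  twist: [0,0,0,0,0,0,0,0,0,0,0,0]
  gripper: [0.6,0.65,0.7,0.8,1,1,1,1,1,1,1,1]

```text
t: 31.62
position: [0.5424, -0.0692, 0.1203]
orientation: [180.0, -0.0, 104.6]
ft_force: [-0.7, 0.6, 0.1]
grip_width: 0.0854
grasp_force: 0.0
```

```bash
python3 -c "
from h import *
im,d=bot.get_image('scene'); caps('scene',im,d); cv2.imwrite('pics/r3.png',cv2.resize(im[90:250,130:340],None,fx=3,fy=3)[:,:,::-1])
go(.542,-.0695,.119)"
```

```text
scene blob [229.4 151.9] 165 ztop 0.1856 n 28 mean [ 0.546  -0.0531  0.1869] circ 0.5506 -0.0552 0.0277 ray [ 0.5454 -0.0539  0.1856]
scene blob [253.3 162.2] 280 ztop 0.1815 n 158 mean [0.5193 0.0223 0.179 ] circ 0.5184 0.0216 0.0233 ray [0.5206 0.0236 0.1815]
scene blob [280.4 174.8] 288 ztop 0.1813 n 167 mean [0.4948 0.1097 0.1793] circ 0.4942 0.1105 0.0237 ray [0.4959 0.1105 0.1813]
t 31.68 pos [ 0.5423 -0.0692  0.1203] rpy [-180.     -0.    104.63] F [ 0.14 -0.23 -0.73] w 0.0855 gf 0.0
need dp [-0.2 -0.4  1.3] mm; q [-22.  25.  29. 114. -17.  45.  32.]
```

View pics/r3.png

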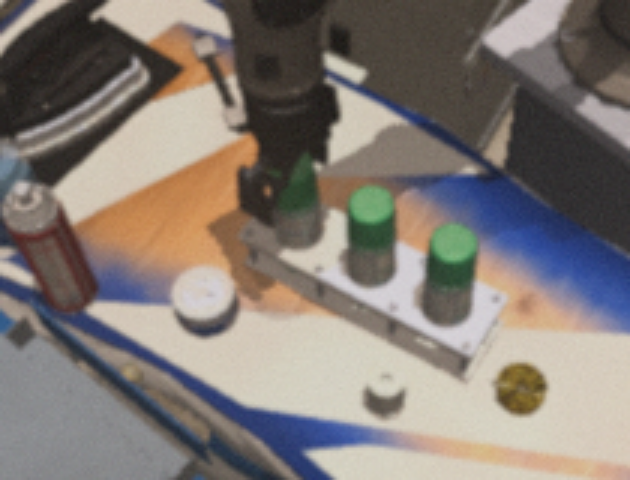

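All three cans stand upright in the rack, with the open gripper around the right one and the bystanders in place. I take it again and lift it 142 mm.

Call:
arm_command:
  dp:
    - [0,0,0]
    - [0,0,0]
    - [0,0,0]
    - [0,0,0]
    - [0,0,0]
    - [0,0,0]
    - [0,0,0]
    - [0,0,0]
    - [0,0,0]
    - [0,0,0]
  twist: [0,0,0,0,0,0,0,0,0,0]
  gripper: [0.75,0.65,0.6,0.55,0.5,0.4,0.3,0.3,0.3,0.3]
  force: 35

```text
t: 32.92
position: [0.5426, -0.0692, 0.1207]
orientation: [180.0, -0.0, 104.6]
ft_force: [-0.7, 0.8, 6.3]
grip_width: 0.0483
grasp_force: 36.0
```

Call:
arm_command:
  dp:
    - [0,0,-0.005]
    - [0,0,-0.01]
    - [0,0,-0.015]
    - [0,0,-0.015]
    - [0,0,-0.015]
    - [0,0,-0.015]
    - [0,0,-0.015]
    - [0,0,-0.015]
    - [0,0,-0.015]
    - [0,0,-0.012]
    - [0,0,-0.007]
    - [0,0,-0.003]
    - [0,0,0]
    - [0,0,0]
    - [0,0,0]
    - [0,0,0]
    - [0,0,0]
    - [0,0,0]
    - [0,0,0]
    - [0,0,0]
  twist: [0,0,0,0,0,0,0,0,0,0,0,0,0,0,0,0,0,0,0,0]
  gripper: [0.3,0.3,0.3,0.3,0.3,0.3,0.3,0.3,0.3,0.3,0.3,0.3,0.3,0.3,0.3,0.3,0.3,0.3,0.3,0.3]

```text
t: 35.42
position: [0.5424, -0.0692, 0.2623]
orientation: [180.0, -0.0, 104.6]
ft_force: [-0.3, 1.2, -5.1]
grip_width: 0.0482
grasp_force: 37.4
```

```bash
python3 -c "
from h import *
weigh(8)
im,d=bot.get_image('scene'); caps('scene',im,d); cv2.imwrite('pics/f.png',cv2.resize(im[50:260,130:340],None,fx=2.8,fy=2.8)[:,:,::-1])
go(.542,-.0695,.262)"
```

```text
Fz,tau2,tau4 mean [ -4.981 -40.215 -29.292] sd [0.436 0.002 0.001]
scene blob [227.  119.5] 188 ztop 0.3285 n 14 mean [ 0.5457 -0.0515  0.3361] circ 0.545 -0.0558 0.0196 ray [ 0.5415 -0.057   0.3285]
scene blob [253.3 162.2] 276 ztop 0.1814 n 159 mean [0.5199 0.0223 0.1792] circ 0.5187 0.0216 0.0233 ray [0.521  0.0235 0.1814]
scene blob [280.3 175. ] 286 ztop 0.181 n 166 mean [0.4952 0.1093 0.179 ] circ 0.4942 0.108 0.0232 ray [0.4963 0.1102 0.181 ]
t 35.88 pos [ 0.5424 -0.0692  0.2623] rpy [180.    -0.   104.64] F [ 0.72  0.33 -5.16] w 0.0479 gf 37.4
need dp [-0.2 -0.4  0.3] mm; q [-27.  15.  34. 107.  -9.  61.  25.]
```

View pics/f.png

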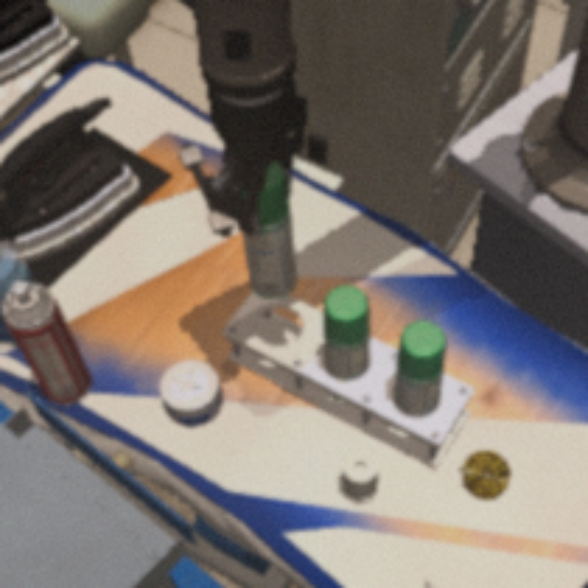

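The heavy can is held upright above its opening, its bottom at about 150 mm. The other two stand in the rack at image (347,335) and (420,365).

```bash
python3 -c "
from workcell import bot
print(bot.sign_off())"
```

```text
the job is handed in; nothing more can be done
None
```

The job is handed in: the full can was the right-hand one (about 5.0 N, against about 1.3 N left and 2.4 N middle), and the arm is holding it upright and still with its bottom about 15 cm above the table, while the other two stand in the rack.

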